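# Draw out a pull-out tray past its spring catch

## Robot

A 6-joint arm with a two-finger parallel gripper is mounted at the origin on the work surface. World frame = base frame: x ahead of the robot, y to its left, z up, the work surface at z = 0. Lengths are in m, angles in rad, forces in N, time in s.
With the tool pointing down it reaches from about 0.275 to 0.85 m from the base axis. Payload 5.2 kg.
Tool frame: the origin (TCP) lies at the centre of the arm's flange, where the gripper is bolted on; the fingertips stand 173 mm ahead of it and the grasp point (between the pads) lies robot.tcp_to_grasp ahead of it (robot.tcp_to_grasp is the distance from the TCP to the grasp point, in m); z points along the fingers, y is the direction in which the jaws open and shut (so a half turn about z gives the same grasp; the last joint's range is limited). The gripper opens to 85 mm and grips with 20 to 120 N. Pads are 22 mm wide; open, the fingers measure 114 mm over their backs; the gripper's body (76 mm by 85 mm) begins 54 mm behind the grasp point. The pads swing forward as they close: fully open they stand 13 mm farther back than shut.
Start: joints at [0.982, 0.259, 1.535, -0, 1.348, -0.203], TCP at [0.207, 0.51, 0.405] pointing down, gripper open.
Joint ranges: [-3.14, 3.14], [-0.91, 2.08], [0.19, 2.58], [-1.22, 4.36], [0.22, 2.71], [-3.12, 3.12]. Speed limits (rad/s): [2.57, 2.57, 3.14, 3.14, 3.14, 3.14].

## Interface

Orientations are given as a 3x3 rotation matrix whose columns are the frame's x, y, z axes.
In Python, from workcell import robot, snapshot, workorder, nets gives the robot as it stands. The module is installed in compiled form; this text tells all that it offers.
- The arm moves only by the tool arm_command, never from a script. Its argument "steps" is a list of rows, each a list of 7 numbers: the shift along the world's x, y, z in mm, then the turn, a rotation vector about the world's x, y, z in degrees, then the gripper's target within -1 to 1 (shut at 1, half-way at 0, fully open at -1). A call has 1 to 8 rows; each row is the pose to reach, as a shift and turn from the pose commanded when the call began; what a row does not reach only later rows make up. A row lasts 1/8 s, in which the tool goes at most 62.5 mm and 10.7 degrees, less where a joint would pass 70% of its speed; a pose out of reach is approached as far as the arm can. A call with a gripper value outside its range is refused whole. The fingers move at their own pace and stop on an object; "squeeze" is the grip in N (left out, the last holds). Time passes only in rows, so rows that repeat a pose let the fingers close. It gives the time, the measured TCP pose, the force and the opening at its end, in the units of the state.
- robot.get_state(): the state, without advancing time (a new reading comes with each control period).
- snapshot(name): name is "scene" or "top" or "wrist"; returns a dict with "image" (480x640x3 uint8, red, green, blue), "fx", "fy", "cx", "cy" (pixels), "view" (4x4, takes a point from world to camera coordinates). Camera axes: x right, y down, z forward; pixel columns grow to the right and rows downward; lengths in m; the calibration is good to about 2 mm. A picture is of the moment at which its call begins. There is no depth.
- workorder.hand_in(): hands the job in, once; it reports no verdict.
Trained networks look in a picture, given as the dict that the camera call returned (one of the last four; its "shot" number tells which), for a name from the list of things; names that differ only in an ending like _2 or _b are one class to them, and where a whole thing is asked for, a point or a joint stands for the part that bears it (a point fixed in the world has none). Each returns a list of dicts, best first, with "conf" (0 to 1); they miss things now and then, are a little off and sometimes report something else, mostly with a low value. They report only what shows in the picture. A call takes as long as a camera call. They do not tell look-alikes from the thing itself.
- nets.look_for(picture, thing): "box" ([left, top, width, height] in pixels, round what is visible of it).
The state is a dict: "clock": time; "qpos": joint angles; "qvel": joint speeds; "effort": joint torques, N m; "tool_pos": TCP position; "orientation": TCP orientation; "force": force on the tool from outside, world axes, zero at the start; "wrist_torque": the same for the moment, N m; "opening": finger opening in m.
Only numpy, scipy, OpenCV 4.12 (cv2) and the standard library are available. Lean on these libraries where they do the work, as an engineer would, in place of code of your own. Each camera call takes 0.05 s, during which the arm holds its last target. There are 200 camera calls.

## Task

Draw out the tray that carries the two steel pipe couplings: put the fingertips into the opening in the front of that tray, press the black spring catch down below the tray's sheet and, while it is held down, slide the tray gently straight out of the rack over it, until the tray stops and the catch springs up again in the slot farther back. Only press and slide with the fingertips, gripping and lifting nothing; the couplings stay standing in the tray, and the carton's tray, the carton and the green bin on the bench are left as they are.

Things in the scene. Friction and masses are not known exactly. Their poses are not given: they have to be found in the camera images.
- coupling_catch_top (a point): Centre of the upper face of the target tray's spring catch: a ribbed black block, 36 mm along the slide by 22 mm wide, fixed in the rack but for its downward travel. Sprung up, it stands 4 mm above the tray's sheet, about 60 mm above the bench. Axes: x points straight into the rack (the tray is drawn to -x), y left across the tray, z up.
- coupling_catch (a joint): How far the target tray's catch is pressed straight down, m: 0 sprung up, 0.013 bottom; spring about 2.5 N at 0, 5.5 N at the bottom. Up, it blocks the tray after 1.5 mm. From 0.0075 on it is below the 3 mm sheet, and the tray slides over it; once the sheet covers it, the sheet keeps it down until it springs up in the rear slot.
- coupling_opening (a point): Centre of the finger opening (50 mm along the slide, 52 mm across) in the front of the target tray, the one with the couplings, on the sheet's upper face, 56 mm above the bench. Moves with the tray; axes as the catch. A fingertip draws the tray by the opening's front edge, 25 mm to -x, turned down 10 mm. Home, the catch lies from 12.5 mm behind that edge to 1.5 mm before the rear edge.
- coupling_slot (a point): Centre of the slot, 40 mm along the slide by 28 mm, in the floor of the target tray into which the catch springs up when the tray is fully out; on the sheet's upper face, on the tray's middle line, 105.5 mm to +x of the opening's centre. Moves with the tray.
- coupling_tray (a joint): How far the target tray is drawn out, m: 0 home, 0.101 at its stop (the catch springs up from 0.098 on). Friction about 2 N. Tray: steel sheet, 150 mm wide, 290 mm long, about 1 kg; front edge 54.5 mm to -x of the opening's centre; side rims 20 mm high; a cross rim 18 mm high 45 mm to +x of the opening's centre, the couplings behind it.
- coupling_1_mid (a point): Middle, half-way up, of one of the two steel pipe couplings that stand loose and upright in the target tray, one each side of its middle line: 38 mm in diameter, 44 mm high, 0.16 kg.
- coupling_2_mid (a point): Middle of the other coupling, the same.
- carton_tray (a joint): How far the neighbouring, identical tray, which carries the carton, is drawn out, m: 0 home. It stands beside the target tray, 170 mm away, to its left or right.
- carton_mid (a point): Middle of the loose cardboard carton, 75 x 42 x 38 mm, that lies in the neighbouring tray.
- store_bin: Green open store bin, 140 x 102 mm, 65 mm high, standing loose on the bench to the right of the rack; origin at the centre of its underside.
Mind the look-alikes: they are no part of the job. Leave any red look-alike of the part that bears coupling_2_mid alone.

How it is judged:
On the way, in this order (a step that is already met when the one before it is completed fails the run):
1. a fingertip holds the catch down below the sheet while the tray is still home (value of joint coupling_catch above 0.007 m and contact force between the fingers and coupling_catch above 1.5 N and value of joint coupling_tray below 0.012 m), for 0.1 s.
2. the tray slides out over the catch, which stays down under its sheet (value of joint coupling_tray between 0.035 and 0.09 m and value of joint coupling_catch above 0.0055 m), for 0.05 s.
At the end, for the whole second after the job is handed in: The target tray is fully out (at least 96.5 mm) and at rest, its catch has sprung up in the rear slot (less than 2 mm down), both couplings stand upright (within about 9 degrees) on the tray, the other tray is home, and the carton and the green bin are where they were (within 20 mm) (value of joint coupling_tray above 0.0965 m and value of joint coupling_catch below 0.002 m and not (velocity of joint coupling_tray above 0.01 m/s or velocity of joint coupling_tray below -0.01 m/s) and angle between each of coupling_1_mid, coupling_2_mid's own z axis and vertical below 0.15 rad and z of each of coupling_1_mid, coupling_2_mid in the frame of coupling_opening below 0.028 m and value of joint carton_tray below 0.004 m and distance of each of carton_mid, store_bin from where it was at the start of the episode below 0.02 m); the robot touches nothing.
It fails at once if a coupling is tipped over or lifted off the tray (angle between any of coupling_1_mid, coupling_2_mid's own z axis and vertical above 0.5 rad or z of any of coupling_1_mid, coupling_2_mid in the frame of coupling_opening above 0.034 m).
It fails at once if the carton's tray is drawn, or the carton is lifted or shoved (value of joint carton_tray above 0.008 m or distance of carton_mid from where it was at the start of the episode above 0.02 m).
It fails at once if the green bin is shoved, tipped or lifted (distance of store_bin from where it was at the start of the episode above 0.02 m).
It fails at once if the fingers grip or shove a coupling, the carton or the green bin (over 6 N) (contact force between the fingers and coupling_1 above 6 N or contact force between the fingers and coupling_2 above 6 N or contact force between the fingers and carton above 6 N or contact force between the fingers and store_bin above 6 N).
It fails at once if the fingers grip or ram the tray or its catch (over 60 N) (contact force between the fingers and coupling_tray above 60 N or contact force between the fingers and coupling_catch above 60 N).
It also fails if it takes over 35 s, if anything falls off the work surface, if the arm or the gripper's body presses on something with over 40 N, if the wrist force passes 120 N, or if a joint passes its speed limit or range.

## Working session

There is one attempt and no reset: what is moved stays moved. The work goes in short steps, Python scripts to look and compute and a tool call to move; the robot and the scene stay as the last step left them, time stands still between calls to the robot, and variables do not carry over. Pictures are saved under pics/ and viewed, about 8 in all and at most 12, crops included, and the job is handed in when it is done.

Besides the shell and the picture viewer there is one more tool, called as name([rows], argument=value, ...), one row to a line, values as JSON. arm_command: Moves the arm, as the interface text tells. Its arguments: {"type":"object","properties":{"steps":{"type":"array","items":{"type":"array","items":{"type":"number"}}},"squeeze":{"type":"number"}},"required":["steps"]}

```bash
mkdir -p pics; cat > h.py <<'E'
import numpy as np, cv2
from workcell import robot, snapshot, workorder, nets
def save(s,n,crop=None,k=1):
    im=s["image"][:,:,::-1]
    if crop: x,y,w,h=crop; im=im[y:y+h,x:x+w]
    cv2.imwrite(f"pics/{n}.png",cv2.resize(im,None,fx=k,fy=k,interpolation=cv2.INTER_CUBIC))
def at(s,u,v,z):
    V=np.array(s["view"]);R=V[:3,:3];t=V[:3,3];c=-R.T@t
    d=R.T@np.array([(u-s["cx"])/s["fx"],(v-s["cy"])/s["fy"],1]); return c+d*(z-c[2])/d[2]
def proj(s,p):
    V=np.array(s["view"]);q=V[:3,:3]@np.array(p)+V[:3,3]; return [s["fx"]*q[0]/q[2]+s["cx"],s["fy"]*q[1]/q[2]+s["cy"]]
E
python3 - <<'E'
from h import *
np.set_printoptions(precision=3,suppress=True)
a=snapshot("scene");b=snapshot("top")
print(robot.tcp_to_grasp)
for n,s in(("scene",a),("top",b)):
    save(s,n)
    for t in("coupling_catch_top","coupling_opening","coupling_slot","coupling_1_mid","carton_mid","store_bin","coupling_tray"):
        for r in nets.look_for(s,t)[:4]:
            x,y,w,h=r["box"];print(n,t,np.round(r["box"]),round(r["conf"],2),at(s,x+w/2,y+h/2,.06))
E
```

```text
0.1547
scene coupling_catch_top [371. 267.  17.  18.] 0.57 [0.636 0.122 0.06 ]
scene coupling_opening [266. 225. 167. 159.] 0.58 [0.718 0.103 0.06 ]
scene coupling_slot [265. 229. 166. 160.] 0.74 [0.727 0.105 0.06 ]
scene coupling_1_mid [351. 310.  21.  26.] 0.85 [0.737 0.138 0.06 ]
scene carton_mid [271. 241.  44.  47.] 0.68 [ 0.7   -0.031  0.06 ]
scene store_bin [254. 126.  69.  65.] 0.66 [ 0.476 -0.188  0.06 ]
scene coupling_tray [266. 230. 164. 156.] 0.7 [0.725 0.102 0.06 ]
top coupling_catch_top [246. 240.  18.  21.] 0.86 [0.629 0.121 0.06 ]
top coupling_opening [202. 111. 126. 180.] 0.81 [0.715 0.105 0.06 ]
top coupling_slot [203. 111. 125. 184.] 0.92 [0.713 0.103 0.06 ]
top coupling_1_mid [231. 170.  25.  28.] 0.88 [0.746 0.143 0.06 ]
top carton_mid [322. 182.  39.  53.] 0.71 [ 0.702 -0.028  0.06 ]
top store_bin [415. 318.  72.  85.] 0.69 [ 0.443 -0.208  0.06 ]
top coupling_tray [203. 113. 126. 177.] 0.81 [0.715 0.103 0.06 ]
```

View pics/top.png

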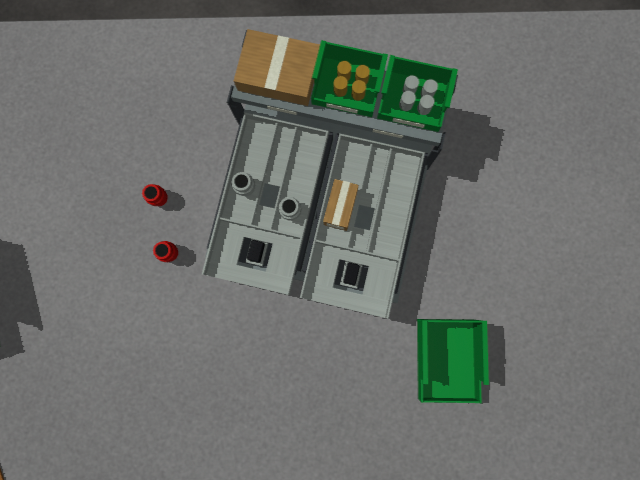

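View pics/scene.png

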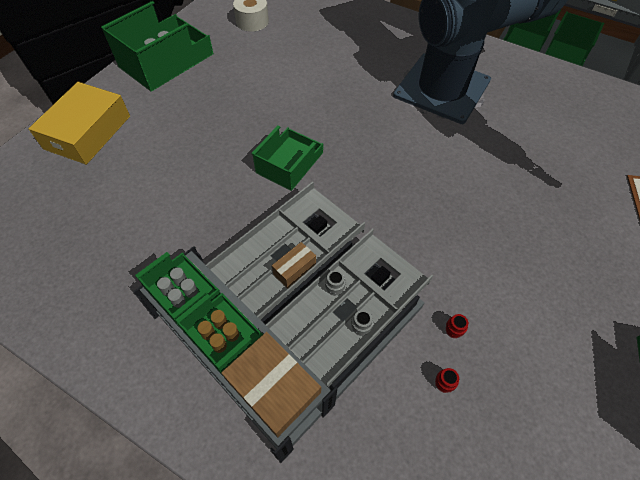

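Top view: the target tray is the left one, with grey couplings at (242,182) and (289,207) and its catch at (255,252). Possible mix-ups are the carton tray's catch at (351,275) and the red couplings at (154,194) and (165,251). I'll use the left catch and check it in a close crop.

```bash
python3 - <<'E'
from h import *
np.set_printoptions(precision=4,suppress=True)
b=snapshot("top"); save(b,"crop",(195,160,120,150),4)
f=[at(b,u,v,.056) for u,v in((205,275),(300,298),(312,300),(390,317))]
print(f); d=f[3]-f[0]; print("yaw",np.degrees(np.arctan2(d[0],-d[1])))
print(proj(b,[.629,.121,.06]))
E
```

```text
[array([0.5882, 0.2072, 0.056 ]), array([0.5478, 0.0437, 0.056 ]), array([0.5443, 0.0233, 0.056 ]), array([ 0.515 , -0.1084,  0.056 ])]
yaw -13.062238293918718
[np.float64(254.8703775755166), np.float64(250.72254404376343)]
```

View pics/crop.png

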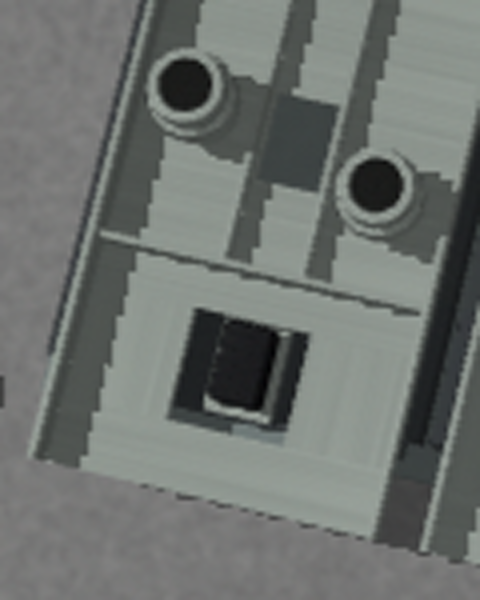

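The crop shows the black ribbed catch in the opening, centred at about (243,365), with the empty slot and two grey couplings behind it. This is the right tray, and the slide axis is at about -13° yaw.

```bash
python3 - <<'E'
from h import *
np.set_printoptions(precision=4,suppress=True)
b=snapshot("top"); s=robot.get_state()
print(at(b,255.8,251.3,.06),at(b,255,253.8,.056)); print(s["orientation"],s["tool_pos"],s["opening"],s["clock"],s["force"])
E
```

```text
[0.628  0.1194 0.06  ] [0.6241 0.1214 0.056 ]
[[-0.9265  0.3763  0.    ]
 [ 0.3763  0.9265  0.    ]
 [-0.      0.     -1.    ]] [0.2069 0.5096 0.4047] 0.08554697134059891 0.9 [-0.4533 -0.7465  0.0158]
```

arm_command([
  [50,-48,0,0,0,2,1],
  [100,-96,0,0,0,4,1],
  [145,-140,0,0,0,6,1],
  [190,-180,0,0,0,8,1],
  [235,-223,0,0,0,9,1],
  [280,-265,0,0,0,9,1],
  [325,-308,-20,0,0,9,1],
  [370,-350,-50,0,0,9,1],
], squeeze=20)

```text
clock: 1.9
tool_pos: [0.5662, 0.1696, 0.363]
orientation: [[-0.974, 0.227, 0.003], [0.227, 0.974, 0.0], [-0.003, 0.001, -1.0]]
force: [0.4, 0.9, 0.2]
opening: 0.0003
```

arm_command([
  [20,-18,-30,0,0,0,1],
  [37,-36,-62,0,0,0,1],
  [37,-36,-62,0,0,0,1],
  [37,-36,-62,0,0,0,1],
])

```text
clock: 2.4
tool_pos: [0.6014, 0.1356, 0.3011]
orientation: [[-0.974, 0.227, 0.0], [0.227, 0.974, 0.0], [-0.0, 0.0, -1.0]]
force: [0.1, 0.1, 1.8]
opening: 0.0001
```

```bash
python3 - <<'E'
from h import *
np.set_printoptions(precision=4,suppress=True)
w=snapshot("wrist");save(w,"wrist1"); s=robot.get_state()
print(s["orientation"],s["tool_pos"],s["opening"],s["clock"],s["force"],robot.tcp_to_grasp)
for t in("coupling_catch_top",):
    for r in nets.look_for(w,t)[:3]:
        x,y,ww,h=r["box"];print(r,at(w,x+ww/2,y+h/2,.06))
print([proj(w,p) for p in([.6285,.12,.06],[.6138,.1241,.056])])
E
```

```text
[[-0.9741  0.2262  0.0016]
 [ 0.2262  0.9741  0.0004]
 [-0.0015  0.0007 -1.    ]] [0.6014 0.136  0.3017] 0.0004823334695720616 2.45 [0.7195 0.2563 0.2011] 0.1547
{'box': [295.8, 274.8, 40.4, 42.7], 'conf': 0.68} [0.6188 0.1243 0.06  ]
[[np.float64(312.6053048568204), np.float64(313.2747087370632)], [np.float64(313.7411570866307), np.float64(285.0964383987233)]]
```

View pics/wrist1.png

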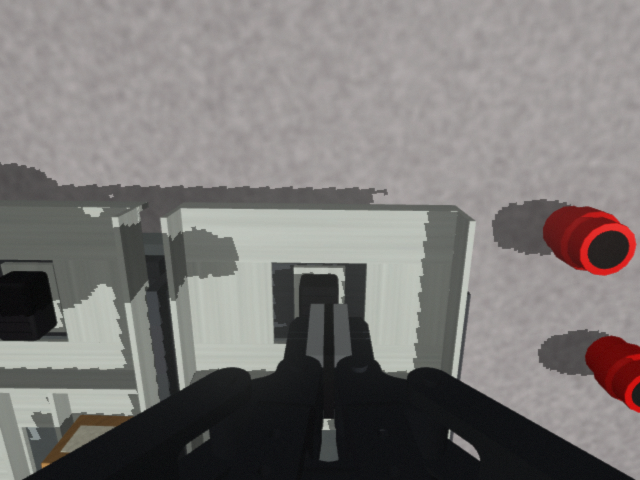

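The wrist view shows the opening spanning u 273–366 with its front edge at v≈264, the catch's front at v≈274, and the fingertips at about (328,305).

```bash
python3 - <<'E'
from h import *
np.set_printoptions(precision=4,suppress=True)
w=snapshot("wrist"); b=snapshot("top")
ex=np.array([.9741,-.2262,0]);ey=np.array([.2262,.9741,0])
def o(n,p):print(n,p, "rack",ex@p,ey@p)
o("frontedge",at(w,319.5,264,.056));o("L",at(w,273,264,.056));o("R",at(w,366,264,.056))
o("catch front",at(w,319,274,.06));o("trayfront",at(w,320,207,.056))
o("top catch",at(b,255.8,251.3,.06));o("top open",at(b,255,253.8,.056)); o("tcp",robot.get_state()["tool_pos"])
E
```

```text
frontedge [0.6032 0.1305 0.056 ] rack 0.5580834867500464 0.26356811909033523
L [0.5975 0.1057 0.056 ] rack 0.5580929145462298 0.23813195540484308
R [0.609  0.1553 0.056 ] rack 0.5580740577598374 0.28900750425357813
catch front [0.6073 0.1293 0.06  ] rack 0.5623496990265717 0.26335031678214255
trayfront [0.5723 0.1381 0.056 ] rack 0.5262026605176847 0.2640181185522203
top catch [0.628  0.1194 0.06  ] rack 0.5847189411998475 0.25834844506595017
top open [0.6241 0.1214 0.056 ] rack 0.5804871813876622 0.25939719074287265
tcp [0.6013 0.1362 0.302 ] rack 0.5549033088364337 0.2686643195422164
```

arm_command([
  [15,-10,-15,0,0,0,1],
  [15,-10,-30,0,0,0,1],
  [15,-10,-45,0,0,0,1],
  [15,-10,-58,0,0,0,1],
  [15,-10,-58,0,0,0,1],
])

```text
clock: 3.22
tool_pos: [0.6157, 0.1254, 0.2406]
orientation: [[-0.974, 0.227, -0.003], [0.227, 0.974, -0.0], [0.003, -0.001, -1.0]]
force: [0.7, 0.3, 0.7]
opening: -0.0001
```

```bash
python3 - <<'E'
from h import *
np.set_printoptions(precision=4,suppress=True)
w=snapshot("wrist");b=snapshot("scene"); 
A=w["image"][150:450,120:520,::-1];B=cv2.resize(b["image"][220:330,330:440,::-1],(400,400),interpolation=cv2.INTER_CUBIC)
cv2.imwrite("pics/w2.png",np.hstack([np.vstack([A,np.zeros((100,400,3),np.uint8)]),B]))
s=robot.get_state();print(s["tool_pos"],s["force"],s["clock"])
E
```

```text
[0.6165 0.1254 0.2424] [-0.149   0.5795 -0.382 ] 3.325
```

View pics/w2.png

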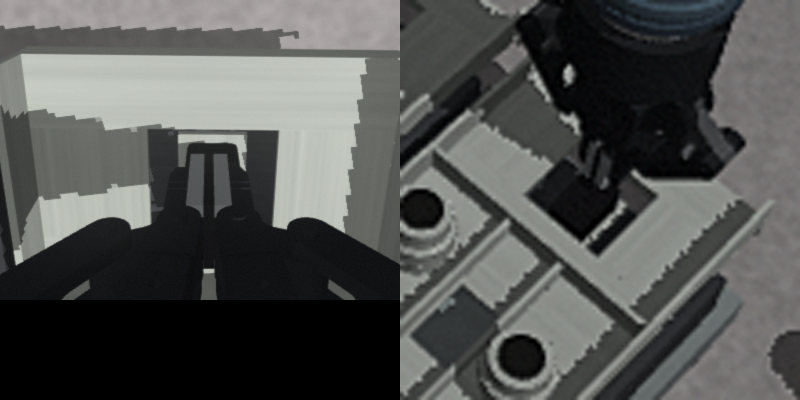

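The fingertips sit inside the opening, over the front of the catch, so I'll press down now.

arm_command([
  [0,0,-5,0,0,0,1],
  [0,0,-10,0,0,0,1],
  [0,0,-10,0,0,0,1],
])

```text
clock: 3.7
tool_pos: [0.6166, 0.1253, 0.2326]
orientation: [[-0.974, 0.227, 0.001], [0.227, 0.974, 0.0], [-0.001, 0.0, -1.0]]
force: [-0.6, -0.5, 3.6]
opening: 0.0003
```

arm_command([
  [0,0,-3,0,0,0,1],
  [0,0,-6,0,0,0,1],
  [0,0,-9,0,0,0,1],
  [0,0,-9,0,0,0,1],
])

```text
clock: 4.2
tool_pos: [0.6167, 0.1253, 0.2235]
orientation: [[-0.974, 0.227, 0.001], [0.227, 0.974, 0.0], [-0.001, 0.0, -1.0]]
force: [1.1, 0.6, 4.4]
opening: 0.0004
```

arm_command([
  [0,0,-1,0,0,0,1],
  [-2,0.5,-1,0,0,0,1],
  [-4,1,-1,0,0,0,1],
  [-6,1.5,-1,0,0,0,1],
  [-8,2,-1,0,0,0,1],
  [-10,2.3,-1,0,0,0,1],
  [-12,2.8,-1,0,0,0,1],
  [-12,2.8,-1,0,0,0,1],
])

```text
clock: 5.2
tool_pos: [0.604, 0.1282, 0.2225]
orientation: [[-0.974, 0.227, -0.001], [0.227, 0.974, 0.0], [0.001, -0.0, -1.0]]
force: [2.2, 0.3, 5.9]
opening: -0.0001
```

```bash
python3 - <<'E'
from h import *
np.set_printoptions(precision=4,suppress=True)
b=snapshot("scene"); t=snapshot("top")
A=cv2.resize(t["image"][160:310,195:315,::-1],(400,500),interpolation=cv2.INTER_CUBIC);B=cv2.resize(b["image"][220:330,330:440,::-1],(400,400),interpolation=cv2.INTER_CUBIC)
cv2.imwrite("pics/w3.png",np.hstack([A,np.vstack([B,np.zeros((100,400,3),np.uint8)])]))
s=robot.get_state();print(s["tool_pos"],s["force"],s["clock"])
E
```

```text
[0.6039 0.1283 0.2224] [0.4477 0.1696 6.125 ] 5.3
```

View pics/w3.png

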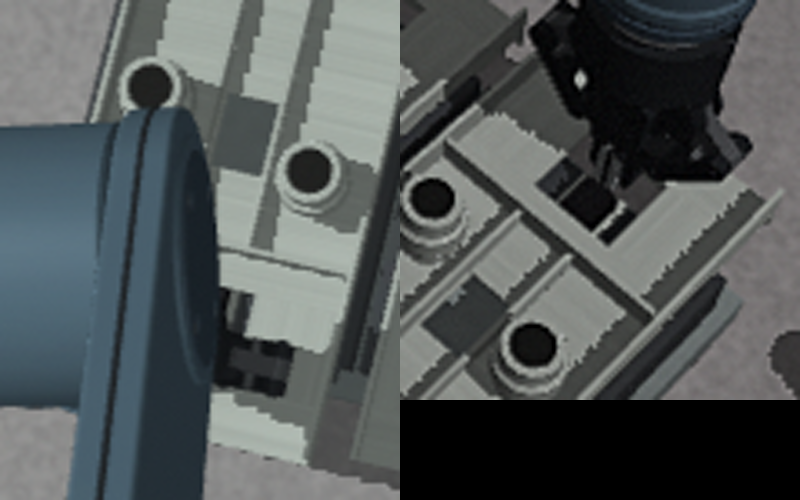

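The tray has begun to move and the couplings are standing, so I'll go on drawing it.

arm_command([
  [-3,0.7,0,0,0,0,1],
  [-6,1.4,0,0,0,0,1],
  [-10,2.3,0,0,0,0,1],
  [-14,3.2,0,0,0,0,1],
  [-18,4.1,0,0,0,0,1],
  [-22,5.1,0,0,0,0,1],
  [-26,6,0,0,0,0,1],
  [-30,7,0,0,0,0,1],
])

```text
clock: 6.3
tool_pos: [0.5744, 0.1353, 0.2224]
orientation: [[-0.974, 0.227, 0.001], [0.227, 0.974, 0.0], [-0.001, 0.001, -1.0]]
force: [5.6, 0.5, 2.2]
opening: 0.0001
```

arm_command([
  [-4,0.9,0,0,0,0,1],
  [-8,1.8,0,0,0,0,1],
  [-12,2.8,0,0,0,0,1],
  [-16,3.7,0,0,0,0,1],
  [-20,4.6,0,0,0,0,1],
  [-24,5.6,0,0,0,0,1],
  [-28,6.5,0,0,0,0,1],
  [-32,7.4,0,0,0,0,1],
])

```text
clock: 7.3
tool_pos: [0.5425, 0.1429, 0.2224]
orientation: [[-0.974, 0.227, 0.001], [0.227, 0.974, 0.001], [-0.001, 0.001, -1.0]]
force: [6.0, 2.2, 0.8]
opening: -0.0003
```

```bash
python3 - <<'E'
from h import *
np.set_printoptions(precision=4,suppress=True)
b=snapshot("scene"); w=snapshot("wrist")
B=cv2.resize(b["image"][200:340,310:450,::-1],(400,400),interpolation=cv2.INTER_CUBIC)
A=cv2.resize(w["image"][:,:,::-1],(400,300))
cv2.imwrite("pics/w4.png",np.hstack([np.vstack([A,np.zeros((100,400,3),np.uint8)]),B]))
s=robot.get_state();print(s["tool_pos"],s["force"],s["clock"])
E
```

```text
[0.5419 0.1429 0.2222] [3.7783 1.524  1.7993] 7.4
```

View pics/w4.png

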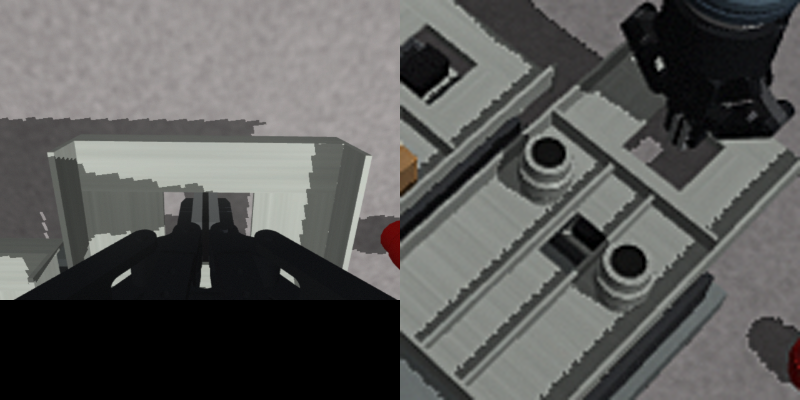

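The slot is arriving over the catch and the couplings are upright. About 29 mm remains, so I'll slow down near the end.

arm_command([
  [-4,0.9,0,0,0,0,1],
  [-8,1.8,0,0,0,0,1],
  [-11,2.5,0,0,0,0,1],
  [-14,3.2,0,0,0,0,1],
  [-17,3.9,0,0,0,0,1],
  [-19,4.4,0,0,0,0,1],
  [-21,4.9,0,0,0,0,1],
  [-23,5.3,0,0,0,0,1],
])

```text
clock: 8.4
tool_pos: [0.5196, 0.1481, 0.2222]
orientation: [[-0.974, 0.227, 0.001], [0.227, 0.974, 0.001], [-0.0, 0.001, -1.0]]
force: [6.1, 2.2, 0.9]
opening: 0.0004
```

arm_command([
  [-1,0.2,0,0,0,0,1],
  [-2,0.5,0,0,0,0,1],
  [-3,0.7,0,0,0,0,1],
  [-4,0.9,0,0,0,0,1],
])

```text
clock: 8.9
tool_pos: [0.5148, 0.1488, 0.2219]
orientation: [[-0.974, 0.227, -0.002], [0.227, 0.974, -0.0], [0.002, -0.001, -1.0]]
force: [1.4, 0.8, 1.1]
opening: -0.0001
```

arm_command([
  [-1,0.2,0,0,0,0,1],
  [-2,0.5,0,0,0,0,1],
  [-2,0.5,0,0,0,0,1],
])

```text
clock: 9.28
tool_pos: [0.5135, 0.149, 0.222]
orientation: [[-0.974, 0.227, -0.0], [0.227, 0.974, -0.0], [0.0, -0.0, -1.0]]
force: [4.9, -1.3, -4.9]
opening: -0.0004
```

```bash
python3 - <<'E'
from h import *
np.set_printoptions(precision=4,suppress=True)
b=snapshot("scene"); t=snapshot("top")
B=cv2.resize(b["image"][200:340,310:450,::-1],(400,400),interpolation=cv2.INTER_CUBIC)
A=cv2.resize(t["image"][180:320,170:310,::-1],(400,400),interpolation=cv2.INTER_CUBIC)
cv2.imwrite("pics/w5.png",np.hstack([A,B]))
s=robot.get_state();print(s["tool_pos"],s["force"],s["clock"])
E
```

```text
[0.5135 0.149  0.2221] [ 4.7165 -1.305  -4.4393] 9.375
```

View pics/w5.png

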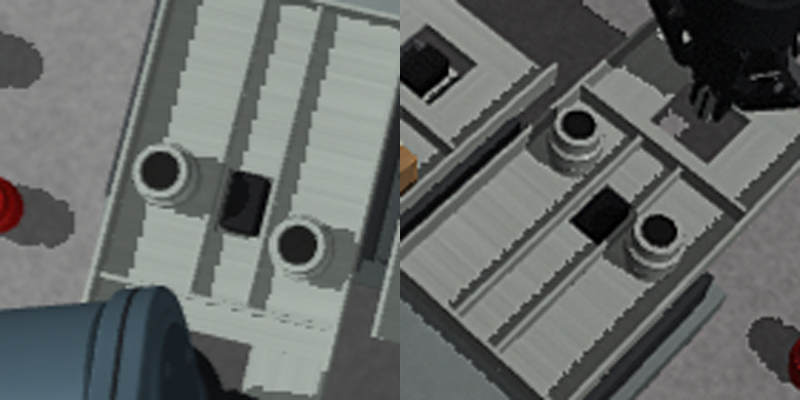

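The catch now fills the slot and looks sprung up. I'll pull a touch more to confirm the stop.

arm_command([
  [-1,0.2,0,0,0,0,1],
  [-2,0.5,0,0,0,0,1],
  [-2,0.5,0,0,0,0,1],
])

```text
clock: 9.75
tool_pos: [0.5127, 0.1491, 0.2224]
orientation: [[-0.974, 0.227, 0.004], [0.227, 0.974, -0.001], [-0.004, -0.0, -1.0]]
force: [10.0, -3.4, -8.3]
opening: 0.0001
```

The force rose to 10 N with almost no motion, so the tray is at its stop. I'll move the tips back to relieve the lip, then straight up and clear.

arm_command([
  [3,-0.7,0,0,0,0,1],
  [8,-1.8,0,0,0,0,1],
  [10,-2.3,0,0,0,0,1],
  [10,-2.3,0,0,0,0,1],
])

```text
clock: 10.25
tool_pos: [0.5213, 0.1474, 0.2224]
orientation: [[-0.974, 0.227, -0.001], [0.227, 0.974, 0.0], [0.001, -0.0, -1.0]]
force: [0.2, 0.1, -1.0]
opening: -0.0001
```

arm_command([
  [0,0,8,0,0,0,1],
  [0,0,20,0,0,0,1],
  [0,0,40,0,0,0,1],
  [0,0,80,0,0,0,1],
  [-30,0,120,0,0,0,1],
  [-80,0,150,0,0,0,1],
  [-120,0,150,0,0,0,1],
  [-120,0,150,0,0,0,1],
])

```text
clock: 11.25
tool_pos: [0.3988, 0.1476, 0.3738]
orientation: [[-0.974, 0.226, 0.001], [0.226, 0.974, 0.0], [-0.001, 0.0, -1.0]]
force: [0.7, 0.3, 0.4]
opening: 0.0002
```

```bash
python3 - <<'E'
from h import *
np.set_printoptions(precision=4,suppress=True)
b=snapshot("scene"); t=snapshot("top")
B=cv2.resize(b["image"][180:360,300:480,::-1],(400,400),interpolation=cv2.INTER_CUBIC)
A=cv2.resize(t["image"][160:420,170:500,::-1],(400,315))
cv2.imwrite("pics/w6.png",np.hstack([np.vstack([A,np.zeros((85,400,3),np.uint8)]),B]))
for n in("coupling_catch_top","coupling_1_mid","carton_mid","store_bin"):
    for r in nets.look_for(t,n)[:3]: x,y,w,h=r["box"];print(n,np.round(r["box"]),round(r["conf"],2))
print([ (p,at(t,*p,.06)) for p in ()]); s=robot.get_state();print(s["tool_pos"],s["force"],s["clock"])
E
```

```text
coupling_catch_top [245. 240.  19.  22.] 0.56
coupling_1_mid [214. 228.  28.  27.] 0.76
carton_mid [324. 180.  36.  54.] 0.74
carton_mid [248. 243.  15.  18.] 0.32
carton_mid [263. 257.  22.  20.] 0.26
store_bin [416. 319.  72.  86.] 0.8
[]
[0.4024 0.1473 0.3723] [0.3881 0.4889 0.3513] 11.55
```

View pics/w6.png

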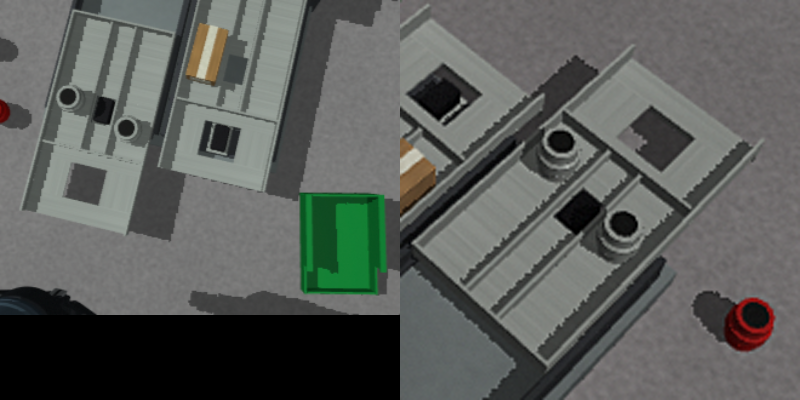

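The tray is fully out and the catch stands proud in the slot. The couplings are upright, and the carton and bin haven't moved.

```bash
python3 -c "from workcell import workorder;print(workorder.hand_in())"
```

```text
the job is handed in; nothing more can be done
None
```

I pressed the couplings tray's catch down with the shut fingertips to about 9.5–10.5 mm, judged from the tip height. Holding it there, I drew the tray out by the opening's front edge. I stopped when the force rose to 10 N with almost no further motion, after about 106 mm of tool travel including the few millimetres of gap to the edge. Then I eased the tips off the edge, lifted clear and handed the job in at about 11.6 s on the robot's clock.

In the last pictures:
- **Catch:** it stands in the rear slot, and its box in the top view is within about a pixel of where it was sprung up at the start.
- **Couplings:** both stand upright on the tray.
- **Carton, its tray and the green bin:** they look unmoved, with the carton's and bin's boxes within about 3 pixels of where they were.
- **Robot:** it touches nothing.

No check failed. The network reported only one of the two couplings in the last top view, and added two low-confidence false carton hits around the catch and a coupling. I judged both couplings from the picture instead. The tray's travel was judged from the tool position, the force and the pictures, because no joint reading was available.

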